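# Open a push-and-turn sample canister and rack its tube

### The job

A sample tube has come in inside the child-resistant canister that is clamped to the bench: push the cap down firmly but without forcing it, turn it anticlockwise until its lugs let go, lift it off and stand it right way up on the free worktop. Then lift the tube out of the canister and stand it fully down in a free place of the tube rack. Leave the other things on the bench where they are.

Things in the scene. Friction and masses are not known exactly. Their poses are not given: they have to be found in the camera images.
- cap_middle (a point): centre (half-way up, on the axis) of the canister's grey ribbed two-shell cap: 58 mm across the ribs, 53 mm high, 70 g, flat top; z up along its axis. Closed, its top stands 115 mm and its lower edge 62 mm above the worktop. Lift it straight up: the tube stands 20 mm out of the canister's mouth inside it. Set down, it stands on its lower edge, its centre 26.5 mm up.
- cap: the same cap; origin at the centre of its lower edge. Its shell spins idly on a hidden inner cap until pushed down against a spring: it gives at 3 N, then 2 N per mm. After 1 mm its teeth meet the inner cap's: they mesh at once (hard stop after 4 mm, 11 N) or stand tip on tip, a hard stop after 1 mm, until it is turned up to 20 degrees further and pushed down the rest of the way.
- cap_top (a point): centre of the cap's flat top, 53 mm above its lower edge. Meshed, the shell may have 20 degrees of play before it drives the inner cap (0.1 to 0.17 N m under a 12 N push). It opens anticlockwise seen from above: 18 to 88 degrees of the shell from start to release, which cannot be seen from outside; 18 degrees beyond release is a hard stop. Cap and canister bear at most 50 N between them.
- canister: white round transport canister, 60 mm across, fixed in an aluminium bench holder (base plate 104 x 86 x 6 mm, clamp collar 69 mm across with a black thumbscrew), so that it cannot turn or move; origin on its axis at the height of the worktop, z up. Neck 36 mm across (44 mm over its three bayonet lugs), mouth 27 mm wide, rim 80 mm above the worktop.
- tube_middle (a point): centre (43 mm above its lower end, on the axis) of the translucent ribbed sample tube in the canister, hidden by the cap at first: 86 mm long, 10 to 15 g, its upper 34 mm 16 to 19 mm across, the rest 13 mm; z along its axis, mouth at +z. In the canister it stands upright in an insert with 1.2 mm of play, lower end 14 mm and mouth 100 mm above the worktop: 20 mm stand out above the rim to grip.
- sample_tube: the same tube; its origin is at the centre of its lower end
- rack: green moulded tube rack fixed on the worktop, 86 (x) x 225 (y) x 55 (z) mm; origin at the centre of its underside. Two rows (rack x = -21 and +21 mm) of seven places at y = -90, -60 ... 90 mm, each opening 22 mm along x, 16 mm along y; top plate 55 mm high, inner floor 4 mm. Five tubes stand at its -y end; the places from y = 0 to 90 are free. A tube stood fully down has its centre 47 mm, its mouth 90 mm up.
- rack_place (a point): one of the free places of the rack: the centre of its opening in the top plate (rack x = -21, y = +60 mm, 55 mm up); axes as the rack's
- cup_a: clear open sample cup, 50 mm across, 87 mm high, a bystander behind the canister; origin at the centre of its underside
- cup_b: clear open sample cup, 50 mm across, 87 mm high, a bystander behind the canister; origin at the centre of its underside
- cup_lid: cream screw lid of a sample cup, 52 mm across, 17 mm high, a bystander on the worktop between canister and rack; origin at the centre of its underside. Nearer the robot than the canister and the rack the worktop is free, in particular round x = 0.39, y = -0.27 m.
- wash_bottle: white wash bottle with a spout, 66 mm across, 188 mm high, a bystander behind the sample cups; origin at the centre of its underside

How it is judged (in metres and radians):
On the way, in this order (a step that is already met when the one before it is completed fails the run):
1. the cap has come free and is lifted clear above the canister, the tube still standing in the canister (z of cap_middle in the frame of canister above 0.115 m and horizontal distance between tube_middle and canister below 0.015 m and height (world z) of tube_middle below 0.075 m), for 0.1 s.
2. the cap stands right way up on the worktop, let go, while the tube still stands in the canister (height (world z) of cap_middle below 0.031 m and angle between cap_middle's own z axis and vertical below 0.1 rad and contact force between the fingers and cap below 0.3 N and horizontal distance between tube_middle and canister below 0.015 m and height (world z) of tube_middle below 0.075 m), for 0.2 s.
At the end, for the whole second after the job is handed in: the cap stands right way up on the worktop (its centre less than 31 mm up, tilted less than 0.1 rad), and the tube stands fully down in a place of the rack (its centre within the rack's outline, 42 to 51 mm above the rack's underside, tilted less than 0.2 rad), both at rest (height (world z) of cap_middle below 0.031 m and angle between cap_middle's own z axis and vertical below 0.1 rad and x of tube_middle in the frame of rack between -0.035 and 0.035 m and y of tube_middle in the frame of rack between -0.105 and 0.105 m and z of tube_middle in the frame of rack between 0.042 and 0.051 m and angle between tube_middle's own z axis and vertical below 0.2 rad and linear speed of each of cap, sample_tube below 0.02 m/s); the robot touches nothing.
It fails at once if the cap and the canister are forced against each other with more than 50 N (contact force between cap and canister above 50 N).
It fails at once if the tube is tipped over (more than 0.8 rad) (angle between tube_middle's own z axis and vertical above 0.8 rad).
It fails at once if a sample cup, the cup lid or the wash bottle is pushed more than 30 mm away (distance of any of cup_a, cup_b, cup_lid, wash_bottle from where it was at the start of the episode above 0.03 m).
It also fails if it takes over 72 s, if anything falls off the work surface, if the arm or the gripper's body presses on something with over 40 N, if the wrist force passes 120 N, or if a joint passes its speed limit or range.

### The arm

A 7-joint arm with a two-finger parallel gripper is mounted at the origin on a cart in front of the work surface, level with it; the furniture and walls round the work are solid. World frame = base frame: x ahead of the robot, y to its left, z up, the work surface at z = 0. Lengths are in m, angles in degrees, forces in N, time in s.
With the tool pointing down it reaches from about 0.425 to 0.875 m from the base axis. Payload 4.7 kg.
Tool frame: the origin (TCP) lies between the finger pads; the fingertips stand 19 mm ahead of it and the grasp point (between the pads) is the TCP; x points along the fingers, z is the direction in which the jaws open and shut, and the axes are right-handed (so a half turn about x gives the same grasp; the last joint's range is limited). The gripper opens to 87 mm and grips with 3 to 60 N. Pads are 19 mm wide; open, the fingers measure 117 mm over their backs; the gripper's body (75 mm by 190 mm) begins 51 mm behind the grasp point.
Start: joints at [78.1, 18.392, -4.016, 83.108, 1.295, 78.541, -3.26], TCP at [0.143, -0.634, 0.242] pointing down, gripper open.
Joint ranges: [-163.93, 163.93], [-17.29, 119.83], [-79.2, 71.16], [3.27, 140.29], [-89.18, 269.18], [5.43, 117.66], [-154.24, 154.24]. Speed limits (degrees/s): [147.25, 147.25, 180, 180, 180, 180, 180].

### API

Orientations are given as [roll, pitch, yaw] about the fixed x, y, z axes, in that order (R = Rz(yaw) Ry(pitch) Rx(roll)).
In Python, from cell import monitor, read_camera, camera_model, env, regions_of gives the robot as it stands. The module is installed in compiled form; this text tells all that it offers.
- The arm moves only by the tool step_arm, never from a script. Its argument "deltas" is a list of rows, each a list of 5 numbers: the gripper's target within -1 to 1 (fully open at 1, half-way at 0, shut at -1), then the shift along the tool's x, y, z in m, then the turn about the tool's x in degrees. A call has 1 to 12 rows; each row is the pose to reach, as a shift and turn from the pose commanded when the call began, along the tool's axes at that moment; what a row does not reach only later rows make up. A row lasts 1/8 s, in which the tool goes at most 62.5 mm and 10.7 degrees, less where a joint would pass 70% of its speed; a pose out of reach is approached as far as the arm can. A call with a gripper value outside its range is refused whole. The fingers move at their own pace and stop on an object; "newtons" is the grip in N (left out, the last holds). Time passes only in rows, so rows that repeat a pose let the fingers close. It gives the time, the measured TCP pose, the force and the opening at its end, in the units of the state.
- monitor.get_obs(): the state, without advancing time (a new reading comes with each control period).
- read_camera(name): name is "side" or "top"; returns (picture, depth): 420x560x3 uint8, red, green, blue; 420x560 float32, m along the optical axis (not along the pixel's ray), 0 where there is no reading.
- camera_model(name): a dict with "fx", "fy", "cx", "cy" (pixels), "xyz" and "attitude" of the camera in the world. Camera axes: x right, y down, z forward; pixel columns grow to the right and rows downward; lengths in m; the calibration is good to about 2 mm. A picture is of the moment at which its call begins. camera_model takes no time and is no camera call.
- env.sign_off(): hands the job in, once; it reports no verdict.
Trained networks look in the newest picture that a camera, given by its name, has taken for a name from the list of things; names that differ only in an ending like _2 or _b are one class to them, and where a whole thing is asked for, a point or a joint stands for the part that bears it (a point fixed in the world has none). Each returns a list of dicts, best first, with "p" (0 to 1); they miss things now and then, are a little off and sometimes report something else, mostly with a low value. They report only what shows in the picture. A call takes as long as a camera call.
- regions_of(camera, thing): "pixels" (420x560 bool, what is visible of it) and "pixel" ([column, row] in pixels, amid what is visible of it).
The state is a dict: "time_s": time; "qpos": joint angles; "joint_velocities": joint speeds; "effort": joint torques, N m; "tool_pos": TCP position; "tool_rot": TCP orientation; "force": force on the tool from outside, world axes, zero at the start; "wrist_torque": the same for the moment, N m; "grip_width": finger opening in m.
Only numpy, scipy, OpenCV 4.12 (cv2) and the standard library are available. Lean on these libraries where they do the work, as an engineer would, in place of code of your own. Each camera call takes 0.05 s, during which the arm holds its last target. There are 200 camera calls.

## Working session

There is one attempt and no reset: what is moved stays moved. The work goes in short steps, Python scripts to look and compute and a tool call to move; the robot and the scene stay as the last step left them, time stands still between calls to the robot, and variables do not carry over. Pictures are saved under pics/ and viewed, about 8 in all and at most 12, crops included, and the job is handed in when it is done.

Besides the shell and the picture viewer there is one more tool, called as name(argument=value, ...), one argument or row to a line, values as JSON. step_arm: Moves the arm, as the interface text tells. Its arguments: {"type":"object","properties":{"deltas":{"type":"array"},"newtons":{"type":"number"}},"required":["deltas"]}

```bash
mkdir -p pics
cat > h.py <<'E'
import numpy as np, cv2
from scipy.spatial.transform import Rotation as R
from cell import monitor, read_camera, camera_model, env, regions_of
def cam(n):
    m=camera_model(n); a=np.array(m["attitude"],float)
    if a.shape==(3,3): r=a
    elif a.size==4: r=R.from_quat(a).as_matrix()
    else: r=R.from_euler('xyz',a,degrees=True).as_matrix()
    return m,r
def cloud(n,d):
    m,r=cam(n); v,u=np.mgrid[:420,:560]
    p=np.stack([(u-m["cx"])/m["fx"]*d,(v-m["cy"])/m["fy"]*d,d],-1)
    return p@r.T+np.array(m["xyz"])
def save(n,p): cv2.imwrite("pics/"+n+".png",p[:,:,::-1])
def tool():
    o=monitor.get_obs(); print({k:np.round(o[k],4).tolist() for k in("time_s","qpos","tool_pos","tool_rot","force","grip_width")})
    return o
E
python3 - <<'E'
from h import *
o=tool(); print(camera_model("side"),camera_model("top"))
print(R.from_euler('xyz',o["tool_rot"],degrees=True).as_matrix().round(3))
ims=[]
for n in("top","side"):
    p,d=read_camera(n); c=cloud(n,d); ims.append(p)
    for t in("cap","canister","rack","cup_a","cup_lid","wash_bottle"):
        for q in regions_of(n,t)[:3]:
            w=c[q["pixels"]&(d>0)]
            if len(w): print(n,t,round(q["p"],2),np.round(q["pixel"]),len(w),np.percentile(w,[2,50,98],axis=0).round(3).tolist())
save("a",cv2.resize(np.vstack(ims),(560,840))[:, :] if 0 else np.hstack([cv2.resize(i,(400,300)) for i in ims]))
save("top0",ims[0]);save("side0",ims[1])
E
```

```text
{'time_s': 0.0, 'qpos': [78.0989, 18.4376, -4.0154, 83.1752, 1.2945, 78.5404, -3.2613], 'tool_pos': [0.1428, -0.6336, 0.2405], 'tool_rot': [-177.1429, 89.8919, 105.5664], 'force': [-0.3122, 0.5783, 0.4518], 'grip_width': 0.0869}
{'fx': 437.91066047883794, 'fy': 437.91066047883794, 'cx': 275.3339352478213, 'cy': 211.03647531970634, 'xyz': array([ 0.26861631, -0.97174034,  0.49779163]), 'attitude': array([-117.66134866,    0.33401934,  -25.94398442])} {'fx': 390.4670462459326, 'fy': 390.4670462459326, 'cx': 284.2458623955987, 'cy': 211.62422727643616, 'xyz': array([ 0.44361197, -0.2951558 ,  0.93295088]), 'attitude': array([-168.77755954,    0.71217833,  -90.17006538])}
[[-0.001  0.975  0.22 ]
 [ 0.002  0.22  -0.975]
 [-1.    -0.    -0.002]]
top cap 0.96 [203. 245.] 645 [[0.506, -0.143, 0.081], [0.531, -0.119, 0.115], [0.559, -0.091, 0.118]]
top canister 0.65 [217. 259.] 977 [[0.481, -0.161, 0.003], [0.514, -0.133, 0.007], [0.586, -0.07, 0.052]]
top rack 0.8 [360. 235.] 3912 [[0.51, -0.563, 0.002], [0.561, -0.456, 0.055], [0.613, -0.348, 0.087]]
top cup_a 0.73 [228. 198.] 495 [[0.627, 
[... 959 characters left out ...]
.001], [0.646, -0.277, 0.052], [0.686, -0.231, 0.085]]
side cup_a 0.63 [270. 204.] 781 [[0.626, -0.175, 0.003], [0.642, -0.167, 0.054], [0.67, -0.128, 0.085]]
side cup_lid 0.5 [260. 249.] 165 [[0.544, -0.296, 0.013], [0.565, -0.282, 0.016], [0.588, -0.266, 0.017]]
side cup_lid 0.46 [309. 189.] 1408 [[0.687, -0.239, 0.006], [0.709, -0.229, 0.101], [0.736, -0.198, 0.163]]
side cup_lid 0.3 [215. 189.] 758 [[0.504, -0.146, 0.062], [0.527, -0.138, 0.097], [0.557, -0.093, 0.115]]
side wash_bottle 0.6 [309. 188.] 1460 [[0.687, -0.239, 0.006], [0.709, -0.229, 0.102], [0.736, -0.199, 0.165]]
side wash_bottle 0.32 [308. 299.] 7732 [[0.507, -0.574, 0.002], [0.55, -0.499, 0.053], [0.614, -0.357, 0.088]]
```

Run:
```python
from h import *
ims=[]
for n in("top","side"):
    p,d=read_camera(n); c=cloud(n,d); ims.append(p)
    m=regions_of(n,"cap")[0]["pixels"]; k=cv2.dilate(m.astype(np.uint8),np.ones((5,5)))>0
    w=c[k&(c[...,2]>.110)&(c[...,2]<.119)]; print(n,"captop",len(w),w.mean(0).round(4),cv2.minEnclosingCircle(w[:,:2].astype(np.float32)*1000),cv2.minAreaRect(w[:,:2].astype(np.float32)*1000))
    m=regions_of(n,"rack")[0]["pixels"]
    w=c[m&(abs(c[...,2]-.055)<.004)]; print("plate",len(w),w[:,2].mean(),cv2.minAreaRect(w[:,:2].astype(np.float32)*1000),np.percentile(w,[1,99],axis=0).round(4))
    w=c[m&(c[...,2]>.075)]; print("tubes",len(w),w.min(0),w.max(0))
    tube=w
    if n=="top":
        w=c[m&(c[...,2]<.03)]
        # dark openings near free end
        print("low",np.percentile(w,[1,99],axis=0).round(3))
    b=cv2.resize(p[140:340,150:450] if n=="top" else p[120:400,120:480],(400,267 if n=="top" else 311))
    ims[-1]=cv2.copyMakeBorder(b,0,320-b.shape[0],0,0,cv2.BORDER_CONSTANT)
save("b",np.hstack(ims))
```

```text
top captop 556 [ 0.533  -0.1159  0.1148] ((533.3270263671875, -115.56495666503906), 27.981000900268555) ((532.7650756835938, -115.69248962402344), (54.695674896240234, 54.45718002319336), 46.546016693115234)
plate 3109 0.05463344107566309 ((562.951904296875, -457.7659912109375), (86.01387786865234, 225.21705627441406), 10.244356155395508) [[ 0.5074 -0.5677  0.0515]
 [ 0.6161 -0.3473  0.0582]]
tubes 222 [ 0.44361197 -0.5564652   0.07503182] [ 0.60691455 -0.2951558   0.93295088]
low [[ 0.504 -0.581 -0.003]
 [ 0.615 -0.342  0.028]]
side captop 238 [ 0.5301 -0.1212  0.1137] ((533.13818359375, -118.99090576171875), 29.82870101928711) ((530.8935546875, -119.06791687011719), (56.680091857910156, 54.51190948486328), 63.270263671875)
plate 3472 0.05421187748149536 ((560.955810546875, -460.6020812988281), (87.5941390991211, 225.72669982910156), 10.32765007019043) [[ 0.506  -0.5733  0.0516]
 [ 0.6148 -0.3524  0.0577]]
tubes 662 [ 0.26861631 -0.97174034  0.075011  ] [ 0.60426419 -0.4766917   0.49779163]
```

View pics/b.png

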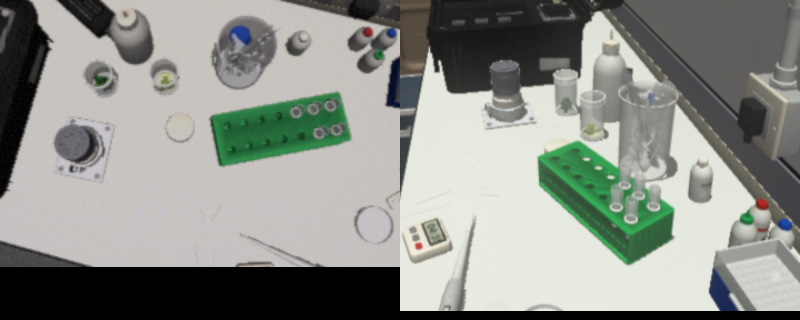

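The first picture shows the cap at crop px (80,140), the cup lid at (180,127), and the rack at (280,130). The five tubes are at the rack's right-hand (-y) end, so the rack's yaw is about +10°. Next I'll check for tall obstacles near the cap.

Run:
```python
from h import *
for n in("top","side"):
    p,d=read_camera(n); c=cloud(n,d)
    w=c[(d>0)&(c[...,2]>.12)&(c[...,2]<.6)&(c[...,0]>.1)]
    r=np.hypot(w[:,0]-.533,w[:,1]+.117)
    a=np.degrees(np.arctan2(w[:,1]+.117,w[:,0]-.533))
    for s in range(-180,180,30):
        k=(a>=s)&(a<s+30)&(r<.3)
        if k.sum()>10: i=np.where(k)[0][r[k].argsort()[5]]; print(n,s,r[i].round(3),w[i].round(3),w[k,2].max().round(3))
```

```text
top -90 0.269 [ 0.663 -0.352  0.145] 0.183
top -60 0.192 [ 0.698 -0.214  0.124] 0.148
top -30 0.18 [ 0.7   -0.185  0.121] 0.187
top 0 0.142 [ 0.656 -0.047  0.152] 0.334
top 30 0.102 [ 0.591 -0.032  0.153] 0.18
top 60 0.096 [ 0.562 -0.025  0.164] 0.166
top 90 0.1 [ 0.528 -0.017  0.166] 0.168
top 120 0.136 [ 0.46  -0.003  0.164] 0.167
side -90 0.269 [ 0.658 -0.355  0.138] 0.183
side -60 0.19 [ 0.696 -0.215  0.125] 0.163
side -30 0.181 [ 0.694 -0.2    0.125] 0.186
side 0 0.139 [ 0.655 -0.051  0.158] 0.445
side 30 0.099 [ 0.588 -0.034  0.156] 0.177
side 60 0.092 [ 0.565 -0.031  0.159] 0.164
side 90 0.097 [ 0.53  -0.02   0.158] 0.164
side 120 0.132 [ 0.465 -0.004  0.154] 0.163
```

step_arm(
  deltas=[
    [1,0,0.05,-0.04,0],
    [1,0,0.1,-0.08,0],
    [1,0,0.15,-0.125,0],
    [1,0,0.2,-0.167,0],
    [1,0,0.25,-0.21,0],
    [1,0,0.3,-0.25,0],
  ],
  newtons=30,
)

```text
time_s: 1.85
tool_pos: [0.372, -0.3348, 0.242]
tool_rot: [14.9, 89.9, -62.4]
force: [0.6, -0.7, -0.2]
grip_width: 0.0871
```

step_arm(
  deltas=[
    [1,0,0.05,-0.044,-6],
    [1,0,0.1,-0.088,-12],
    [1,0,0.15,-0.13,-18],
    [1,0,0.205,-0.177,-24],
    [1,0,0.205,-0.177,-24],
    [1,0,0.205,-0.177,-24],
  ],
)

```text
time_s: 2.6
tool_pos: [0.5327, -0.1167, 0.2416]
tool_rot: [125.7, 90.0, 72.6]
force: [-0.4, 0.2, 0.5]
grip_width: 0.0875
```

Run:
```python
from h import *
o=tool(); print(np.round(o["wrist_torque"],3),R.from_euler('xyz',o["tool_rot"],degrees=True).as_matrix().round(3))
p,d=read_camera("side"); save("c",cv2.resize(p[100:260,120:360],(720,480)))
```

```text
{'time_s': 2.6, 'qpos': [41.1527, 7.8779, -34.3256, 97.1419, 4.5244, 76.3735, -47.0458], 'tool_pos': [0.5327, -0.1167, 0.2416], 'tool_rot': [125.6904, 89.9634, 72.6324], 'force': [-0.4273, 0.1769, 0.5433], 'grip_width': 0.0875}
[-0.034 -0.01  -0.081] [[ 0.     0.799  0.601]
 [ 0.001  0.601 -0.799]
 [-1.     0.001 -0.   ]]
```

View pics/c.png

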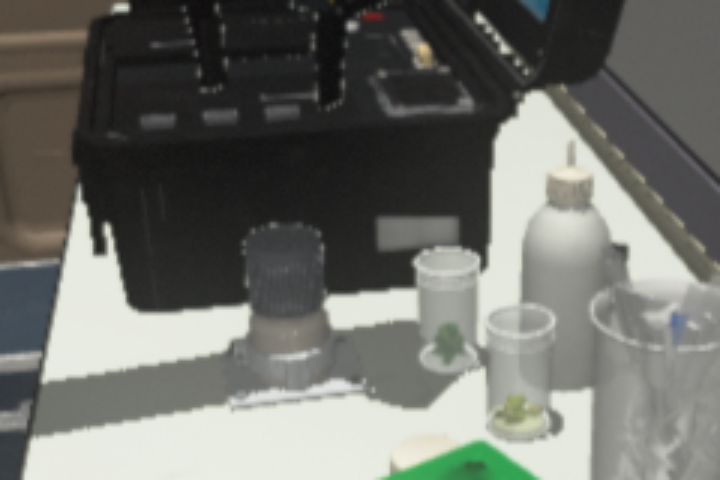

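Picture 2 shows the fingers at (210,80) and (330,100), on either side of the cap at (285,260). An open case stands close behind it, so I'll keep the gripper body turned away from the case. Descending next.

step_arm(
  deltas=[
    [1,0.05,0,0,0],
    [1,0.09,0,0,0],
    [1,0.12,0,0,0],
    [1,0.14,0,0,0],
    [1,0.14,0,0,0],
    [1,0.14,0,0,0],
  ],
)

```text
time_s: 3.4
tool_pos: [0.5322, -0.1201, 0.1025]
tool_rot: [10.2, 89.9, -43.2]
force: [0.1, 0.1, 0.3]
grip_width: 0.087
```

step_arm(
  deltas=[
    [0,0,0,0,0],
    [-0.1,0,0,0,0],
    [-0.2,0,0,0,0],
    [-0.3,0,0,0,0],
    [-0.4,0,0,0,0],
    [-0.4,0,0,0,0],
    [-0.4,0,0,0,0],
    [-0.4,0,0,0,0],
  ],
  newtons=10,
)

```text
time_s: 4.4
tool_pos: [0.5319, -0.1185, 0.1015]
tool_rot: [-163.3, 90.0, 143.4]
force: [-1.9, 0.8, 2.1]
grip_width: 0.0567
```

step_arm(
  deltas=[
    [-0.5,0,0,0,0],
    [-0.5,0,0,0,0],
    [-0.5,0.002,0,0,0],
    [-0.5,0.003,0,0,0],
    [-0.5,0.004,0,0,0],
    [-0.5,0.004,0,0,0],
  ],
  newtons=40,
)

```text
time_s: 5.15
tool_pos: [0.532, -0.1185, 0.1005]
tool_rot: [-72.5, 89.9, -125.7]
force: [-10.3, 4.0, 23.2]
grip_width: 0.0559
```

step_arm(
  deltas=[
    [-0.5,-0.001,0,-0.001,0],
    [-0.5,-0.001,-0.0005,-0.0015,-4],
    [-0.5,-0.001,-0.0005,-0.0015,-8],
    [-0.5,-0.001,-0.0005,-0.0015,-12],
    [-0.5,-0.001,-0.0005,-0.0015,-12],
  ],
)

```text
time_s: 5.78
tool_pos: [0.5322, -0.1187, 0.1005]
tool_rot: [8.9, 89.8, -32.4]
force: [-2.1, 0.5, 13.0]
grip_width: 0.0562
```

Run:
```python
from h import *
o=tool(); print(np.round(o["wrist_torque"],3))
```

```text
{'time_s': 5.775, 'qpos': [40.9321, 15.4163, -35.1936, 106.6682, 10.2085, 60.8336, -39.5526], 'tool_pos': [0.5322, -0.1187, 0.1005], 'tool_rot': [8.9264, 89.7922, -32.361], 'force': [-2.0687, 0.5387, 13.0126], 'grip_width': 0.0562}
[0.205 0.722 0.036]
```

step_arm(
  deltas=[
    [-0.5,0.001,0,0,-3],
    [-0.5,0.001,0,0,-6],
    [-0.5,0.001,0,0,-9],
    [-0.5,0.001,0,0,-10],
    [-0.5,0.001,0,0,-10],
  ],
)

```text
time_s: 6.4
tool_pos: [0.5325, -0.119, 0.099]
tool_rot: [4.6, 89.8, -26.8]
force: [-0.4, -1.0, 8.6]
grip_width: 0.0561
```

Run:
```python
from h import *
o=tool(); print(np.round(o["wrist_torque"],3))
```

```text
{'time_s': 6.4, 'qpos': [42.121, 15.7869, -36.5763, 106.6962, 10.8113, 60.714, -30.0251], 'tool_pos': [0.5325, -0.119, 0.099], 'tool_rot': [4.5523, 89.7501, -26.7676], 'force': [-0.44, -0.9671, 8.6189], 'grip_width': 0.0561}
[-0.02   0.241  0.043]
```

step_arm(
  deltas=[
    [-0.5,0.001,0,0,0],
    [-0.5,0.002,0,0,0],
    [-0.5,0.003,0,0,0],
    [-0.5,0.003,0,0,0],
  ],
)

```text
time_s: 6.9
tool_pos: [0.5325, -0.1189, 0.0975]
tool_rot: [-7.6, 89.7, -38.9]
force: [-4.4, -0.3, 17.7]
grip_width: 0.0562
```

step_arm(
  deltas=[
    [-0.5,0,0,0,-3],
    [-0.5,0,0,0,-6],
    [-0.5,0,0,0,-9],
    [-0.5,0,0,0,-12],
    [-0.5,0,0,0,-12],
  ],
)

```text
time_s: 7.52
tool_pos: [0.5333, -0.1187, 0.0976]
tool_rot: [-3.9, 89.7, -23.2]
force: [-2.9, 1.1, 17.3]
grip_width: 0.056
```

Run:
```python
from h import *
o=tool(); print(np.round(o["wrist_torque"],3))
```

```text
{'time_s': 7.525, 'qpos': [43.5503, 16.2734, -38.3429, 106.6853, 11.6211, 60.6048, -18.6757], 'tool_pos': [0.5333, -0.1187, 0.0976], 'tool_rot': [-3.9373, 89.6664, -23.2472], 'force': [-2.9159, 1.1254, 17.338], 'grip_width': 0.056}
[ 0.207  0.702 -0.092]
```

step_arm(
  deltas=[
    [-0.5,0,0,0,-3],
    [-0.5,0,0,0,-6],
    [-0.5,0,0,0,-9],
    [-0.5,0,0,0,-12],
    [-0.5,0,0,0,-12],
  ],
)

```text
time_s: 8.15
tool_pos: [0.5336, -0.1186, 0.0976]
tool_rot: [-12.9, 89.6, -20.2]
force: [-2.4, 0.9, 15.0]
grip_width: 0.0562
```

Run:
```python
from h import *
o=tool(); print(np.round(o["wrist_torque"],3))
```

```text
{'time_s': 8.15, 'qpos': [45.0828, 16.6662, -40.1687, 106.6298, 12.351, 60.6969, -7.2307], 'tool_pos': [0.5336, -0.1186, 0.0976], 'tool_rot': [-12.9131, 89.6313, -20.2157], 'force': [-2.4161, 0.9229, 15.0217], 'grip_width': 0.0562}
[ 0.263  0.505 -0.07 ]
```

step_arm(
  deltas=[
    [-0.5,0,0,0,-3],
    [-0.5,0,0,0,-6],
    [-0.5,0,0,0,-9],
    [-0.5,0,0,0,-12],
    [-0.5,0,0,0,-12],
  ],
)

```text
time_s: 8.78
tool_pos: [0.5341, -0.1186, 0.0976]
tool_rot: [-22.8, 89.6, -18.1]
force: [-1.2, 0.7, 15.2]
grip_width: 0.056
```

Run:
```python
from h import *
o=tool(); print(np.round(o["wrist_torque"],3))
```

```text
{'time_s': 8.775, 'qpos': [46.6463, 17.0985, -42.0461, 106.5688, 13.1413, 60.7911, 4.1734], 'tool_pos': [0.5341, -0.1186, 0.0976], 'tool_rot': [-22.7884, 89.5742, -18.0843], 'force': [-1.2368, 0.7064, 15.2005], 'grip_width': 0.056}
[ 0.156  0.242 -0.039]
```

step_arm(
  deltas=[
    [-0.5,0,0,0,-3],
    [-0.5,0,0,0,-6],
    [-0.5,0,0,0,-9],
    [-0.5,0,0,0,-11],
    [-0.5,0,0,0,-11],
  ],
)

```text
time_s: 9.4
tool_pos: [0.5343, -0.1186, 0.0976]
tool_rot: [-32.0, 89.5, -16.3]
force: [0.6, 0.3, 15.2]
grip_width: 0.0562
```

Run:
```python
from h import *
o=tool(); print(np.round(o["wrist_torque"],3))
```

```text
{'time_s': 9.4, 'qpos': [48.1033, 17.5319, -43.8121, 106.5197, 13.9028, 60.9122, 14.5828], 'tool_pos': [0.5343, -0.1186, 0.0976], 'tool_rot': [-32.0184, 89.5469, -16.3199], 'force': [0.5519, 0.3482, 15.1874], 'grip_width': 0.0562}
[ 0.177  0.036 -0.096]
```

step_arm(
  deltas=[
    [-0.5,0,0,0,-3],
    [-0.5,0,0,0,-6],
    [-0.5,0,0,0,-9],
    [-0.5,0,0,0,-11],
    [-0.5,0,0,0,-11],
  ],
)

```text
time_s: 10.02
tool_pos: [0.5344, -0.1186, 0.0976]
tool_rot: [-42.9, 89.5, -16.2]
force: [-0.5, 1.1, 14.8]
grip_width: 0.0564
```

Run:
```python
from h import *
o=tool(); print(np.round(o["wrist_torque"],3))
```

```text
{'time_s': 10.025, 'qpos': [49.5953, 18.0096, -45.627, 106.4692, 14.7252, 61.0728, 24.9603], 'tool_pos': [0.5344, -0.1186, 0.0976], 'tool_rot': [-42.9077, 89.537, -16.2134], 'force': [-0.4703, 1.1061, 14.8047], 'grip_width': 0.0564}
[ 0.169 -0.021 -0.084]
```

step_arm(
  deltas=[
    [-0.5,-0.002,0,0,0],
    [-0.5,-0.004,0,0,0],
    [-0.5,-0.006,0,0,0],
    [-0.5,-0.008,0,0,0],
    [-0.5,-0.008,0,0,0],
  ],
)

```text
time_s: 10.65
tool_pos: [0.5326, -0.1182, 0.1027]
tool_rot: [-30.7, 89.7, -3.9]
force: [5.8, -0.4, -0.7]
grip_width: 0.056
```

step_arm(
  deltas=[
    [-0.5,-0.001,0,0,0],
    [-0.5,-0.002,0,0,0],
    [-0.5,-0.003,0,0,0],
    [-0.5,-0.003,0,0,0],
  ],
)

```text
time_s: 11.15
tool_pos: [0.5325, -0.1183, 0.1053]
tool_rot: [-29.2, 89.7, -2.5]
force: [6.2, -0.3, -3.6]
grip_width: 0.0566
```

step_arm(
  deltas=[
    [-0.5,-0.001,0,0,0],
    [-0.5,-0.002,0,0,0],
    [-0.5,-0.003,0,0,0],
    [-0.5,-0.003,0,0,0],
  ],
)

```text
time_s: 11.65
tool_pos: [0.5324, -0.1182, 0.1083]
tool_rot: [-28.5, 89.8, -1.8]
force: [6.2, -0.9, -2.1]
grip_width: 0.0557
```

step_arm(
  deltas=[
    [-0.5,-0.004,0,0.0005,0],
    [-0.5,-0.008,0,0.0005,0],
    [-0.5,-0.012,0,0.0005,0],
    [-0.5,-0.018,0,0.0005,0],
    [-0.5,-0.026,0,0.0005,0],
    [-0.5,-0.034,0,0.0005,0],
    [-0.5,-0.044,0,0.0005,0],
    [-0.5,-0.055,0,0.0005,0],
    [-0.5,-0.07,0,0.0005,0],
    [-0.5,-0.07,0,0.0005,0],
  ],
)

```text
time_s: 12.9
tool_pos: [0.5322, -0.1177, 0.1803]
tool_rot: [-50.2, 89.8, -23.5]
force: [0.1, -0.5, -1.2]
grip_width: 0.0558
```

Run:
```python
from h import *
o=tool(); print(R.from_euler('xyz',o["tool_rot"],degrees=True).as_matrix().round(3))
p,d=read_camera("side"); save("d",cv2.resize(p[80:260,120:360],(640,480)))
```

```text
{'time_s': 12.9, 'qpos': [51.992, 12.4988, -47.2972, 101.6101, 9.804, 69.9486, 28.714], 'tool_pos': [0.5322, -0.1177, 0.1803], 'tool_rot': [-50.1753, 89.8291, -23.4772], 'force': [0.0825, -0.4788, -1.1991], 'grip_width': 0.0558}
[[ 0.003 -0.449  0.893]
 [-0.001  0.893  0.449]
 [-1.    -0.002  0.002]]
```

View pics/d.png

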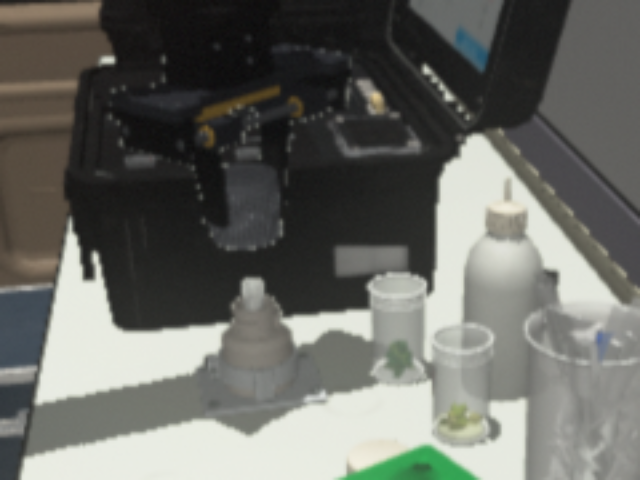

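Picture 3 shows the cap in the grip at (245,205), with the tube standing in the open canister at (253,290).

step_arm(
  deltas=[
    [-0.5,0,-0.014,-0.04,0],
    [-0.5,0,-0.03,-0.085,0],
    [-0.5,0,-0.047,-0.13,0],
    [-0.5,0,-0.062,-0.17,0],
    [-0.5,0.01,-0.072,-0.195,0],
    [-0.5,0.05,-0.072,-0.195,0],
    [-0.5,0.09,-0.072,-0.195,0],
    [-0.5,0.115,-0.072,-0.195,0],
    [-0.5,0.13,-0.072,-0.195,0],
    [-0.5,0.135,-0.072,-0.195,0],
    [-0.5,0.135,-0.072,-0.195,0],
  ],
)

```text
time_s: 14.32
tool_pos: [0.3897, -0.2697, 0.0439]
tool_rot: [-64.1, 90.0, -37.4]
force: [0.6, -0.0, -0.1]
grip_width: 0.0559
```

step_arm(
  deltas=[
    [-0.5,0.0015,0,0,0],
    [-0.5,0.003,0,0,0],
    [-0.5,0.0045,0,0,0],
    [-0.5,0.0045,0,0,0],
  ],
)

```text
time_s: 14.82
tool_pos: [0.3895, -0.2699, 0.0397]
tool_rot: [-109.1, 90.0, -82.4]
force: [-0.8, 0.6, 5.8]
grip_width: 0.0561
```

step_arm(
  deltas=[
    [-0.1,-0.0005,0,0,0],
    [0.4,-0.0005,0,0,0],
    [1,-0.0005,0,0,0],
    [1,-0.0005,0,0,0],
    [1,-0.0005,0,0,0],
    [1,-0.03,0,0,0],
    [1,-0.08,0,0,0],
    [1,-0.13,0,0,0],
    [1,-0.15,0,0,0],
    [1,-0.15,0,0,0],
  ],
)

```text
time_s: 16.08
tool_pos: [0.3902, -0.2702, 0.1905]
tool_rot: [-79.1, 89.8, -52.4]
force: [-1.1, 0.6, -1.1]
grip_width: 0.0871
```

Run:
```python
from h import *
o=tool(); ims=[]
for n in("top","side"):
    p,d=read_camera(n); c=cloud(n,d); m,r=cam(n)
    for t in("tube_middle","cap","canister"):
        for q in regions_of(n,t)[:3]:
            w=c[q["pixels"]&(d>0)]
            if not len(w): continue
            print(n,t,round(q["p"],2),np.round(q["pixel"],1),len(w),np.percentile(w,[5,50,95],axis=0).round(4).tolist())
            if t=="cap" and q is not None and q["p"]>.5:
                k=w[w[:,2]>.048]; print("  captop",np.median(k[:,2]),cv2.minEnclosingCircle(k[:,:2].astype(np.float32)*1000))
    # rays: tube and neck predicted
    def proj(x): 
        y=r.T@(np.array(x)-m["xyz"]); return [m["fx"]*y[0]/y[2]+m["cx"],m["fy"]*y[1]/y[2]+m["cy"]]
    u,v=map(int,proj([.5325,-.118,.1])); print(n,u,v)
    ims.append(cv2.resize(p[v-25:v+35,u-40:u+40],(400,300),interpolation=cv2.INTER_NEAREST))
    w=c[v-25:v+35,u-40:u+40].reshape(-1,3); k=w[(w[:,2]>.084)&(w[:,2]<.106)&(np.hypot(w[:,0]-.5325,w[:,1]+.118)<.025)]
    print("tubepts",len(k),k.mean(0).round(4),k.min(0).round(4),k.max(0).round(4))
    k=w[(abs(w[:,2]-.08)<.004)&(np.hypot(w[:,0]-.5325,w[:,1]+.118)<.025)]
    print("rimpts",len(k),k.mean(0).round(4),cv2.minEnclosingCircle(k[:,:2].astype(np.float32)*1000))
save("e",np.hstack(ims))
```

```text
{'time_s': 16.075, 'qpos': [71.4672, 0.1857, -39.6667, 110.0447, 0.2067, 69.6125, 58.4273], 'tool_pos': [0.3902, -0.2702, 0.1905], 'tool_rot': [-79.1072, 89.7864, -52.4091], 'force': [-1.1434, 0.5865, -1.0712], 'grip_width': 0.0871}
top tube_middle 0.64 [207.9 249.8] 57 [[0.5251, -0.1231, 0.0639], [0.5321, -0.116, 0.0828], [0.538, -0.1093, 0.1005]]
top cap 0.51 [251.  166.4] 1054 [[0.6894, -0.2339, 0.0209], [0.7066, -0.2091, 0.123], [0.7353, -0.1795, 0.1648]]
  captop 0.1263242288256316 ((719.5817260742188, -204.6349334716797), 32.571937561035156)
top cap 0.16 [361.2 237.4] 3981 [[0.5158, -0.5554, 0.0038], [0.5605, -0.4563, 0.0545], [0.6059, -0.3545, 0.0751]]
top canister 0.61 [216.4 254.8] 1409 [[0.4881, -0.1551, 0.0038], [0.5252, -0.1264, 0.0099], [0.5785, -0.0798, 0.0788]]
top 206 247
tubepts 39 [ 0.533  -0.1156  0.0953] [ 0.5252 -0.124   0.0842] [ 0.5402 -0.1082  0.1021]
rimpts 111 [ 0.5334 -0.1156  0.0798] ((533.4258422851562, -115.4200668334961), 17.9183292388916)
side tube_middle 0.65 [215.  191.1] 92 [[0.5242, -0.1255, 0.0764], [0.5308, -0.1219, 0.0885], [0.5436, -0.1082, 0.0982]]
side cap 0.89 [167.7 267.5] 1106 [[0.3611, -0.2964, 0.0032], [0.3838, -0.2876, 0.0395], [0.4097, -0.2533, 0.0531]]
  captop 0.052201099111451765 ((386.16522216796875, -269.03253173828125), 29.01219940185547)
side cap 0.46 [269.6 201.3] 799 [[0.6264, -0.1739, 0.0058], [0.642, -0.1672, 0.0547], [0.6669, -0.1295, 0.0847]]
side canister 0.77 [214.8 217.6] 1327 [[0.4892, -0.159, 0.0033], [0.5234, -0.138, 0.0266], [0.5714, -0.1043, 0.0729]]
side 214 185
tubepts 65 [ 0.5308 -0.1203  0.0926] [ 0.5223 -0.1261  0.084 ] [ 0.5406 -0.1093  0.0989]
rimpts 78 [ 0.5299 -0.1222  0.0786] ((529.9592895507812, -116.83929443359375), 19.699993133544922)
```

View pics/e.png

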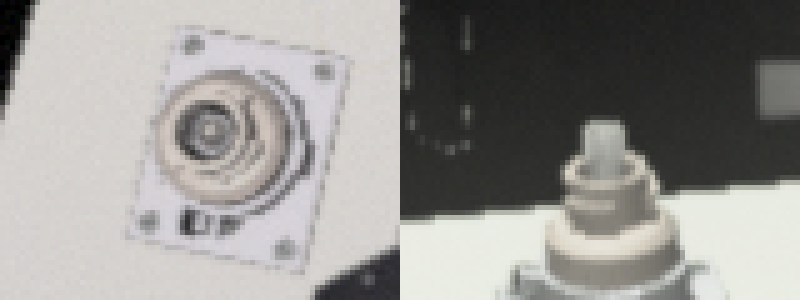

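Picture 4 shows the tube standing centred in the canister mouth at (210,130) in the top view and (605,145) in the side view. The cap stands on the worktop with its top at 52 mm. Next I'll go back over the tube, turning the jaws on the way.

step_arm(
  deltas=[
    [1,0,0.008,0.022,9],
    [1,0,0.017,0.045,18],
    [1,0,0.026,0.07,27],
    [1,0,0.035,0.095,36],
    [1,0,0.044,0.12,45],
    [1,0,0.053,0.145,54],
    [1,0,0.063,0.17,63],
    [1,0,0.072,0.195,72],
    [1,0,0.072,0.195,80],
    [1,0,0.072,0.195,80],
    [1,0,0.072,0.195,80],
  ],
)

```text
time_s: 17.85
tool_pos: [0.5308, -0.1179, 0.1887]
tool_rot: [-117.6, 90.0, -170.8]
force: [-0.6, 0.3, 0.3]
grip_width: 0.0872
```

Run:
```python
from h import *
o=tool(); M=R.from_euler('xyz',o["tool_rot"],degrees=True).as_matrix(); print(M.round(3), (M.T@(np.array([.5325,-.118,.103])-o["tool_pos"])).round(4))
```

```text
{'time_s': 17.85, 'qpos': [50.4839, 11.6102, -45.3038, 101.0717, 8.7148, 70.9458, -50.2893], 'tool_pos': [0.5308, -0.1179, 0.1887], 'tool_rot': [-117.6267, 89.9652, -170.8186], 'force': [-0.5697, 0.2982, 0.2643], 'grip_width': 0.0872}
[[-0.001  0.801  0.599]
 [-0.     0.599 -0.801]
 [-1.    -0.001 -0.   ]] [0.0857 0.0013 0.0011]
```

Descend, then close gently.

step_arm(
  deltas=[
    [1,0.03,0.0013,0.001,0],
    [1,0.06,0.0013,0.001,0],
    [1,0.075,0.0013,0.001,0],
    [1,0.085,0.0013,0.001,0],
    [1,0.085,0.0013,0.001,0],
    [1,0.085,0.0013,0.001,0],
  ],
)

```text
time_s: 18.6
tool_pos: [0.5335, -0.1177, 0.105]
tool_rot: [32.4, 89.9, -20.9]
force: [0.2, -0.5, 0.2]
grip_width: 0.0868
```

step_arm(
  deltas=[
    [0.5,0,0,0,0],
    [0,0,0,0,0],
    [-0.4,0,0,0,0],
    [-0.5,0,0,0,0],
    [-0.6,0,0,0,0],
    [-0.7,0,0,0,0],
    [-0.8,0,0,0,0],
    [-0.8,0,0,0,0],
    [-0.8,0,0,0,0],
  ],
  newtons=8,
)

```text
time_s: 19.73
tool_pos: [0.5328, -0.1176, 0.104]
tool_rot: [-88.1, 90.0, -141.4]
force: [-0.7, -0.0, 0.6]
grip_width: 0.0157
```

step_arm(
  deltas=[
    [-0.9,0,0,0,0],
    [-0.9,-0.005,0,0,0],
    [-0.9,-0.015,0,0,0],
    [-0.9,-0.03,0,0,0],
    [-0.9,-0.05,0,0,0],
    [-0.9,-0.07,0,0,0],
    [-0.9,-0.09,0,0,0],
    [-0.9,-0.1,0,0,0],
    [-0.9,-0.1,0,0,0],
    [-0.9,-0.1,0,0,0],
  ],
  newtons=12,
)

```text
time_s: 20.98
tool_pos: [0.5323, -0.1176, 0.2033]
tool_rot: [-139.7, 89.9, 167.0]
force: [0.5, 0.6, 0.0]
grip_width: 0.0156
```

Run:
```python
from h import *
o=tool(); M=R.from_euler('xyz',o["tool_rot"],degrees=True).as_matrix(); print(M.round(3), (M.T@(np.array([.5306,-.4037,.2])-o["tool_pos"])).round(4))
```

```text
{'time_s': 20.975, 'qpos': [50.6796, 11.1264, -45.5298, 99.8005, 8.287, 72.604, -50.1065], 'tool_pos': [0.5323, -0.1176, 0.2033], 'tool_rot': [-139.745, 89.9234, 166.9592], 'force': [0.5079, 0.6001, 0.0349], 'grip_width': 0.0156}
[[-0.001  0.802  0.598]
 [ 0.     0.598 -0.802]
 [-1.    -0.001 -0.001]] [ 0.0032 -0.1723  0.2284]
```

step_arm(
  deltas=[
    [-0.9,0,-0.02,0.026,3],
    [-0.9,0,-0.05,0.066,8],
    [-0.9,0,-0.08,0.106,13],
    [-0.9,0,-0.11,0.146,18],
    [-0.9,0,-0.14,0.186,23],
    [-0.9,0,-0.16,0.212,27],
    [-0.9,0,-0.172,0.228,27],
    [-0.9,0,-0.172,0.228,27],
    [-0.9,0,-0.172,0.228,27],
  ],
)

```text
time_s: 22.1
tool_pos: [0.5318, -0.4012, 0.2039]
tool_rot: [171.5, 89.9, 91.4]
force: [-0.1, 0.5, -0.0]
grip_width: 0.0157
```

```bash
cat > rk.py <<'E'
from h import *
import sys
o=tool(); M=R.from_euler('xyz',o["tool_rot"],degrees=True).as_matrix(); print(M.round(3))
ims=[]
for n in("top","side"):
    p,d=read_camera(n); c=cloud(n,d); m,r=cam(n)
    for q in regions_of(n,"sample_tube")[:3]:
        w=c[q["pixels"]&(d>0)]
        if len(w): print(n,round(q["p"],2),np.round(q["pixel"],1),len(w),np.percentile(w,[2,50,98],axis=0).round(4).tolist())
    k=c[(np.hypot(c[...,0]-o["tool_pos"][0],c[...,1]-o["tool_pos"][1])<.02)&(c[...,2]>.06)&(c[...,2]<o["tool_pos"][2]-.022)]
    print(n,"tube pts",len(k),np.percentile(k,[0,50,100],axis=0).round(4).tolist() if len(k) else "")
    def proj(x):
        y=r.T@(np.array(x)-m["xyz"]); return [m["fx"]*y[0]/y[2]+m["cx"],m["fy"]*y[1]/y[2]+m["cy"]]
    u,v=map(int,proj([.5306,-.4037,.07]))
    b=p[v-60:v+40,u-50:u+50].copy() if n=="top" else p[v-60:v+40,u-50:u+50].copy()
    ims.append(cv2.resize(b,(400,400),interpolation=cv2.INTER_CUBIC)); print(n,"crop origin",u-50,v-60)
save(sys.argv[1],np.hstack(ims))
E
python3 rk.py f
```

```text
{'time_s': 22.1, 'qpos': [59.0169, 24.6952, -32.5789, 82.5336, 13.2982, 76.6788, -54.3847], 'tool_pos': [0.5318, -0.4012, 0.2039], 'tool_rot': [171.5118, 89.9229, 91.3743], 'force': [-0.0982, 0.5249, -0.0389], 'grip_width': 0.0157}
[[-0.     0.985  0.171]
 [ 0.001  0.171 -0.985]
 [-1.     0.    -0.001]]
top tube pts 0 
top crop origin 288 188
side 0.89 [265.5 219.4] 301 [[0.5234, -0.4101, 0.1189], [0.5282, -0.4052, 0.1563], [0.5382, -0.3972, 0.1976]]
side tube pts 278 [[0.5225, -0.4113, 0.1151], [0.529, -0.4055, 0.1522], [0.5399, -0.3962, 0.1815]]
side crop origin 219 202
```

View pics/f.png

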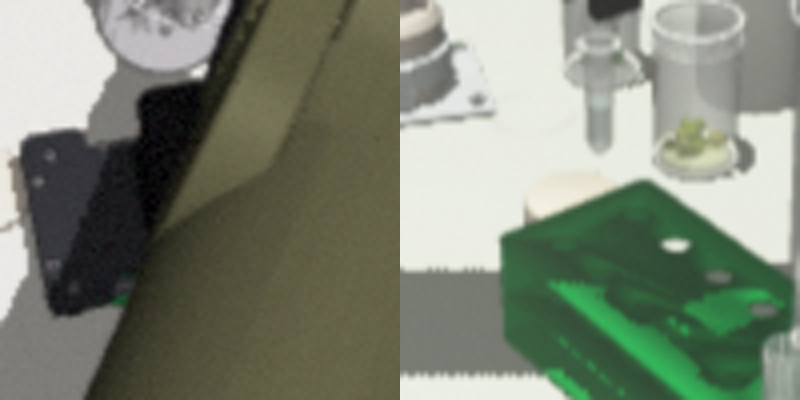

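Picture 5: the arm hides the rack in the top view. The side view shows the tube held upright at crop px (598,100) over the far-left corner of the rack. I'll lower it with a force check.

step_arm(
  deltas=[
    [-0.9,0.02,-0.0014,0.0036,0],
    [-0.9,0.04,-0.0014,0.0036,0],
    [-0.9,0.05,-0.0014,0.0036,0],
    [-0.9,0.05,-0.0014,0.0036,0],
    [-0.9,0.05,-0.0014,0.0036,0],
  ],
)

```text
time_s: 22.92
tool_pos: [0.5308, -0.407, 0.1545]
tool_rot: [55.2, 90.0, -25.1]
force: [-0.6, -0.2, -0.8]
grip_width: 0.0157
```

```bash
python3 rk.py g
```

```text
{'time_s': 22.925, 'qpos': [59.008, 26.8296, -31.8802, 85.5172, 14.532, 71.7534, -54.9368], 'tool_pos': [0.5308, -0.407, 0.1545], 'tool_rot': [55.2145, 89.9536, -25.0709], 'force': [-0.5781, -0.1824, -0.7546], 'grip_width': 0.0157}
[[ 0.001  0.986  0.169]
 [-0.     0.169 -0.986]
 [-1.     0.001  0.   ]]
top tube pts 0 
top crop origin 288 188
side 0.69 [268.3 250.7] 213 [[0.5229, -0.4161, 0.069], [0.5278, -0.4122, 0.0998], [0.5345, -0.4072, 0.1316]]
side tube pts 244 [[0.5218, -0.417, 0.0652], [0.5277, -0.412, 0.1033], [0.5381, -0.4025, 0.1321]]
side crop origin 219 202
```

View pics/g.png

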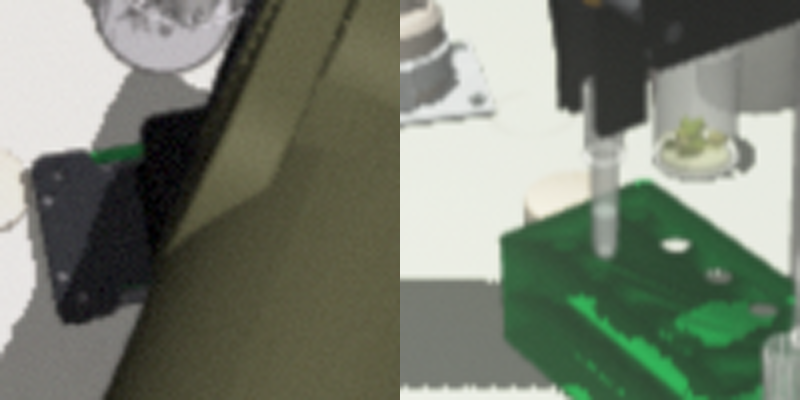

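Picture 6 shows the tube's lower end at (605,250), just above the plate. It overshot about 2 mm in -y, so I'll correct that and lower it.

step_arm(
  deltas=[
    [-0.9,0,0,-0.002,0],
    [-0.9,0,0,-0.002,0],
    [-0.9,0,0,-0.002,0],
  ],
)

```text
time_s: 23.5
tool_pos: [0.5301, -0.405, 0.1541]
tool_rot: [-5.6, 90.0, -85.9]
force: [0.8, -0.1, -0.3]
grip_width: 0.0154
```

step_arm(
  deltas=[
    [-0.9,0.004,0,0,0],
    [-0.9,0.008,0,0,0],
    [-0.9,0.012,0,0,0],
    [-0.9,0.014,0,0,0],
    [-0.9,0.014,0,0,0],
  ],
)

```text
time_s: 24.12
tool_pos: [0.53, -0.405, 0.1398]
tool_rot: [-129.6, 90.0, 150.1]
force: [0.6, -0.9, -0.1]
grip_width: 0.0152
```

step_arm(
  deltas=[
    [-0.9,0.007,0,0,0],
    [-0.9,0.014,0,0,0],
    [-0.9,0.021,0,0,0],
    [-0.9,0.028,0,0,0],
    [-0.9,0.035,0,0,0],
    [-0.9,0.04,0,0,0],
    [-0.9,0.043,0,0,0],
    [-0.9,0.043,0,0,0],
  ],
)

```text
time_s: 25.12
tool_pos: [0.53, -0.405, 0.0969]
tool_rot: [-121.8, 90.0, 158.0]
force: [-0.2, -0.5, 1.0]
grip_width: 0.0152
```

step_arm(
  deltas=[
    [-0.9,0.001,0,0,0],
    [-0.9,0.002,0,0,0],
    [-0.9,0.003,0,0,0],
    [-0.9,0.003,0,0,0],
  ],
)

```text
time_s: 25.62
tool_pos: [0.5301, -0.405, 0.0941]
tool_rot: [-6.1, 90.0, -86.4]
force: [0.3, 0.0, -0.2]
grip_width: 0.0156
```

step_arm(
  deltas=[
    [-0.6,0,0,0,0],
    [-0.4,0,0,0,0],
    [0,0,0,0,0],
    [0,0,0,0,0],
    [0,-0.02,0,0,0],
    [0,-0.06,0,0,0],
    [0,-0.11,0,0,0],
    [0,-0.15,0,0,0],
    [0,-0.15,-0.05,0,0],
    [0,-0.15,-0.1,0.03,0],
    [0,-0.15,-0.15,0.06,0],
  ],
)

```text
time_s: 27.0
tool_pos: [0.3915, -0.4902, 0.2464]
tool_rot: [16.2, 89.8, -64.0]
force: [-0.1, -1.8, -0.1]
grip_width: 0.0435
```

Run:
```python
from h import *
o=tool()
for n in("top","side"):
    p,d=read_camera(n); c=cloud(n,d)
    for q in regions_of(n,"cap")[:1]: w=c[q["pixels"]&(d>0)]; print(n,"cap",round(q["p"],2),np.percentile(w,[2,50,98],axis=0).round(3).tolist())
    k=c[(np.hypot(c[...,0]-.53,c[...,1]+.405)<.02)&(c[...,2]>.06)&(c[...,2]<.13)]
    print(n,len(k),np.percentile(k,[2,50,98],axis=0).round(4).tolist() if len(k) else "")
    if n=="side": save("i",cv2.resize(p[160:400,120:440],(640,480)))
```

```text
{'time_s': 27.0, 'qpos': [72.908, 17.7895, -29.9146, 85.5149, 8.9926, 78.9107, -37.7386], 'tool_pos': [0.3915, -0.4902, 0.2464], 'tool_rot': [16.2363, 89.8247, -63.9762], 'force': [-0.1333, -1.8174, -0.1494], 'grip_width': 0.0435}
top cap 0.84 [[0.365, -0.292, 0.042], [0.39, -0.268, 0.053], [0.414, -0.242, 0.056]]
top 47 [[0.5237, -0.4097, 0.0613], [0.5314, -0.4028, 0.0837], [0.539, -0.3947, 0.0925]]
side cap 0.87 [[0.359, -0.297, 0.001], [0.383, -0.288, 0.04], [0.411, -0.248, 0.054]]
side 173 [[0.5214, -0.4138, 0.0608], [0.5269, -0.4101, 0.0783], [0.5353, -0.398, 0.0897]]
```

View pics/i.png

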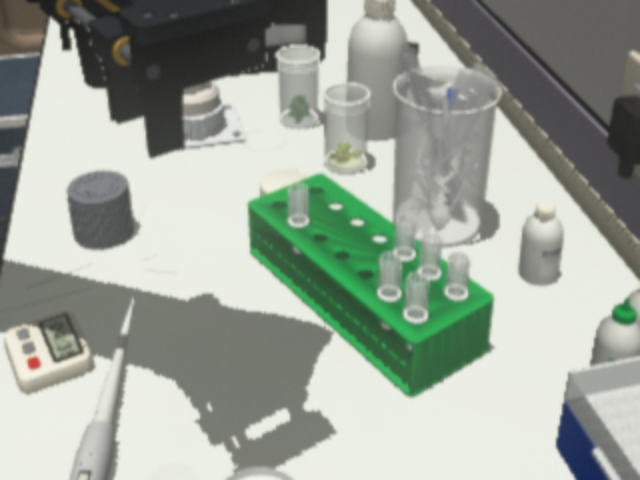

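Picture 7 shows the tube upright in the rack at (298,205), with its mouth at about 90 mm. The cap stands at (100,210), and the cups, lid and bottle look where they were. The arm is clear of everything.

step_arm(
  deltas=[
    [0,0,0,0,0],
    [0,0,0,0,0],
    [0,0,0,0,0],
  ],
)

```text
time_s: 27.58
tool_pos: [0.3933, -0.4886, 0.2442]
tool_rot: [91.8, 90.0, 11.6]
force: [0.7, -0.7, -0.3]
grip_width: 0.0436
```

```bash
python3 -c "
from h import *
print(env.sign_off()); tool()"
```

```text
the job is handed in; nothing more can be done
None
the job is handed in; nothing more can be done
```

The job is done and handed in at about 28 s. `env.sign_off()` gave no verdict.

**Cap:** I pushed it down with about 15 to 18 N, after one brief 23 N reading while the teeth stood tip on tip. They meshed after turning about 20°, and after about 58° more anticlockwise the cap lifted off freely. It stands upright at about (0.39, -0.27), with its top measured 52 to 53 mm up.

**Tube:** I lifted it straight out and lowered it into the free place at rack x = -21, y = +60 mm, with almost no resistance. Its mouth measured about 90 to 92 mm up, where 90 mm means fully down, and it looks upright in the last picture.

**Disagreements:** The two cameras differed by about 3 mm on horizontal positions. I settled this from where the jaws closed on the cap. I checked the cups, lid and wash bottle only by eye in the last side picture, where they appear unmoved. The arm was clear of everything.

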